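# Feel out the drilled end of a turning block and hold it hole-up

### The job

Plug the orange pin gauge fully down into the square socket of the blue stand, with its pin pointing out over the stand's yellow-marked side, and let go. Then pick up the wooden block lying on the red pad and touch the middle of one of its ends onto the pin to feel whether that end has the blind hole (the pin goes in) or is plain. Turn the block so that its hole faces straight up and finish still holding it like that, motionless, at least 15 cm above the bench and clear of everything; leave the gauge in its socket and the other block and the other things as they are.

Things in the scene. Friction and masses are not known exactly. Their poses are not given: they have to be found in the camera images.
- gauge: Loose pin gauge, 0.16 kg, standing upright at the start. Origin at the centre of its underside, z up. From below: a steel square shank 24 x 24 mm, 28 high (its lowest 4 mm stepped in to 20 x 20), then an orange grip block 34 x 34 mm from z = 28 to 80 whose underside is the shoulder that rests on the stand. A steel pin 10 mm thick with a round end sticks out level along -x at z = 64, from the block's face (x = -17) to x = -67.
- pin_tip (a point): Tip of the gauge's pin, on the pin's axis (gauge x = -67, z = 64 mm); same axes as the gauge.
- stand: Fixed blue cast stand on the bench: socket block 64 x 64 mm, 42 high, on a flange 10 high (from x = -44 to 68, 110 wide in y). Origin at the underside centre of the socket block, z up. The side facing its -x carries a yellow mark and a yellow stripe along the top edge; with the gauge rightly plugged in, gauge axes and stand axes agree.
- socket (a point): Centre of the mouth of the stand's square socket, on its top face at z = 42 mm; axes as the stand. Socket 26 x 26 mm inside, 31 deep, chamfered mouth.
- block_a: Square wooden turning block, 70 x 50 x 50 mm, about 0.12 kg, lying on its side on one of the two pads, long axis level. Origin at its centre; x is the long axis, z up at the start. ONE of its two 50 x 50 ends has a round blind hole in the middle, 26 mm across and 30 mm deep; the other end is plain. Which end is drilled is not told: it may be the +x or the -x end, and the two blocks differ in this, so look or feel.
- block_b: Square wooden turning block, 70 x 50 x 50 mm, about 0.12 kg, lying on its side on one of the two pads, long axis level. Origin at its centre; x is the long axis, z up at the start. ONE of its two 50 x 50 ends has a round blind hole in the middle, 26 mm across and 30 mm deep; the other end is plain. Which end is drilled is not told: it may be the +x or the -x end, and the two blocks differ in this, so look or feel.
- pad_red: Fixed red pad 120 x 120 mm, 4 thick, flat on the bench; origin at underside centre. The block on it is the one to take; there is room to put it down here again while regrasping.
- pad_grey: Fixed grey pad 120 x 120 mm, 4 thick; origin at underside centre. The block on it is to be left alone.
- oil: Bystander: jar of finishing oil, amber with black lid, 56 across, 110 tall; leave it.
- collar: Bystander: steel ring 64 across, 22 high; leave it.
- finial: Bystander: small turned wooden finial, 70 tall; leave it.
- brush: Bystander: brush, 200 long, lying down; leave it.
- disc: Bystander: dark wooden disc 90 across, 25 high; leave it.
- table: The plywood bench; top at height 0.
There are look-alikes about, which are no part of the job. What is shaped like the block_a but black, pink or turquoise is not meant.

How it is judged:
By the outcome, as a careful person would: the job done as asked, in the order asked, and still so for the second after the job is handed in, while the arm keeps its last pose, push and grip.
It also fails if it takes over 64 s, if anything falls off the work surface, if the arm or the gripper's body presses on something with over 40 N, if the wrist force passes 120 N, or if a joint passes its speed limit or range.

### The arm

A 6-joint arm with a two-finger parallel gripper is mounted at the origin on the work surface. World frame = base frame: x ahead of the robot, y to its left, z up, the work surface at z = 0. Lengths are in m, angles in degrees, forces in N, time in s.
With the tool pointing down it reaches from about 0.35 to 0.95 m from the base axis. Payload 17.4 kg.
Tool frame: the origin (TCP) lies midway between the tips of the shut fingers; the grasp point (between the pads) lies env.hold_point_z behind it (env.hold_point_z is the distance from the TCP to the grasp point, in m); z points along the fingers, y is the direction in which the jaws open and shut (so a half turn about z gives the same grasp; the last joint's range is limited). The gripper opens to 93 mm and grips with 3 to 60 N. Pads are 15 mm wide; open, the fingers measure 128 mm over their backs; the gripper's body (75 mm by 188 mm) begins 65 mm behind the grasp point.
Start: joints at [64.87, 6.646, 82.598, -0, 90.757, -2.166], TCP at [0.263, 0.622, 0.193] pointing down, gripper open.
Joint ranges: [-162.19, 162.19], [-47.58, 125.68], [4.15, 143.07], [-65.23, 245.23], [0.69, 171.88], [-170.13, 170.13]. Speed limits (degrees/s): [108.29, 108.29, 127.2, 180, 180, 180].

### API

Orientations are given as a 3x3 rotation matrix whose columns are the frame's x, y, z axes.
In Python, from bench import env gives the robot as it stands. The module is installed in compiled form; this text tells all that it offers. Calls block until the motion is done:
- env.move_ptp(position, orientation): joint-space move of the TCP to a pose.
- env.move_linear(position, max_speed=0.15, rot=None): straight line of the TCP; rot=None keeps the orientation; max_speed is the mean speed in m/s.
- env.movej(angles): joint-space move.
- env.open_gripper() and env.close(): open the fingers fully, or close them until they stop; the grip force is fixed at half the most.
- env.sleep(seconds).
- env.ik(position, orientation): joint angles nearest the present ones, or None.
- env.state(): the state.
- env.read_camera(name): name is "side" or "top"; returns a dict with "frame" (420x560x3 uint8, blue, green, red), "range_z" (420x560 float32, m along the optical axis (not along the pixel's ray), 0 where there is no reading), "vfov" (degrees; the focal length in pixels is half the picture's height over the tangent of half this angle, whatever the lens; pixels are square), "cx", "cy" (the principal point, pixels), "R" (3x3) and "t" (3): a world point X has camera coordinates R X + t. Camera axes: x right, y down, z forward; pixel columns grow to the right and rows downward; lengths in m; the calibration is good to about 2 mm. A picture is of the moment at which its call begins.
A pose or a line that the arm cannot do raises env.IKError and nothing moves.
- env.job_done(): hands the job in, once; it reports no verdict.
Trained networks look in a picture, given as the dict that the camera call returned (one of the last four; its "shot" number tells which), for a name from the list of things; names that differ only in an ending like _2 or _b are one class to them, and where a whole thing is asked for, a point or a joint stands for the part that bears it (a point fixed in the world has none). Each returns a list of dicts, best first, with "confidence" (0 to 1); they miss things now and then, are a little off and sometimes report something else, mostly with a low value. They report only what shows in the picture. A call takes as long as a camera call. They do not tell look-alikes from the thing itself.
- env.recognise(name, picture): "at" ([column, row] in pixels, amid what is visible of it).
- env.trace(name, picture): "region" (420x560 bool, what is visible of it) and "at" ([column, row] in pixels, amid what is visible of it).
The state is a dict: "time_s": time; "qpos": joint angles; "joint_velocities": joint speeds; "joint_torque": joint torques, N m; "tcp_pos": TCP position; "orientation": TCP orientation; "wrist_force": force on the tool from outside, world axes, zero at the start; "torque": the same for the moment, N m; "width": finger opening in m.
Only numpy, scipy, OpenCV 4.12 (cv2) and the standard library are available. Lean on these libraries where they do the work, as an engineer would, in place of code of your own. Each camera call takes 0.05 s, during which the arm holds its last target.

## Working session

There is one attempt and no reset: what is moved stays moved. The work goes in short steps, each a Python script; the robot and the scene stay as the last script left them, time stands still between calls to the robot, and variables do not carry over. Pictures are saved under pics/ and viewed, and the job is handed in when it is done.

```bash
ls; mkdir -p pics
cat > h.py <<'E'
import numpy as np, cv2
from bench import env
def foc(p): return p["frame"].shape[0]/2/np.tan(np.radians(p["vfov"])/2)
def cloud(p):
    z=p["range_z"].astype(float); f=foc(p)
    v,u=np.mgrid[0:z.shape[0],0:z.shape[1]]
    c=np.stack([(u-p["cx"])*z/f,(v-p["cy"])*z/f,z],-1)
    w=(c-np.asarray(p["t"]))@np.asarray(p["R"])
    w[z<=0]=np.nan
    return w
def proj(p,X):
    c=np.asarray(p["R"])@np.asarray(X)+np.asarray(p["t"]); f=foc(p)
    return p["cx"]+f*c[0]/c[2],p["cy"]+f*c[1]/c[2]
E
python3 - <<'E'
from h import *
for n in("side","top"):
    p=env.read_camera(n); cv2.imwrite(f"pics/{n}0.png",p["frame"])
    print(n,p["vfov"],p["cx"],p["cy"],np.round(-np.array(p["R"]).T@p["t"],3),np.round(p["R"],2).tolist())
    w=cloud(p)
    for t in ["gauge","pin_tip","stand","socket","block_a","pad_red","pad_grey"]:
        for r in env.recognise(t,p)[:4]:
            c,ro=map(int,r["at"]); print(t,r["at"],round(r["confidence"],2),np.round(w[ro,c],3))
print(env.state()["time_s"],env.hold_point_z,env.state()["width"])
E
```

```text
pics
side 50.23204069278678 282.69585491682903 208.8756325091158 [-0.325  1.087  0.872] [[-0.8, -0.6, 0.03], [-0.31, 0.38, -0.87], [0.52, -0.7, -0.49]]
pin_tip [267.4, 330.8] 0.58 [0.226 0.393 0.   ]
pin_tip [235.3, 255.8] 0.38 [0.462 0.259 0.066]
pin_tip [297.7, 212.1] 0.2 [ 0.49  -0.111  0.046]
stand [243.2, 228.0] 0.69 [0.58  0.089 0.036]
socket [242.8, 224.2] 0.89 [0.592 0.08  0.044]
block_a [308.6, 240.2] 0.79 [0.348 0.024 0.049]
block_a [243.6, 229.5] 0.65 [0.579 0.09  0.033]
block_a [337.7, 223.2] 0.6 [ 0.329 -0.131  0.051]
block_a [358.5, 209.4] 0.6 [ 0.321 -0.269  0.051]
pad_red [300.6, 226.6] 0.54 [ 0.46  -0.091  0.006]
pad_grey [316.8, 198.4] 0.72 [ 0.54  -0.32   0.002]
top 53.81177626218777 274.91411904739914 209.97257643622305 [ 0.341 -0.075  1.294] [[0.03, -1.0, -0.01], [-0.99, -0.03, -0.14], [0.14, 0.01, -0.99]]
gauge [167.1, 207.3] 0.67 [0.514 0.264 0.078]
pin_tip [170.7, 208.2] 0.62 [0.511 0.255 0.077]
stand [362.0, 208.1] 0.73 [ 0.536 -0.328  0.017]
stand [241.4, 182.3] 0.72 [0.61  0.053 0.006]
socket [241.7, 181.2] 0.82 [0.609 0.051 0.027]
block_a [369.5, 197.4] 0.87 [ 0.565 -0.343  0.051]
block_a [304.4, 267.3] 0.74 [ 0.348 -0.149  0.044]
block_a [354.4, 271.4] 0.68 [ 0.341 -0.298  0.049]
block_a [298.6, 221.3] 0.62 [ 0.485 -0.128  0.055]
pad_grey [360.6, 205.9] 0.68 [ 0.539 -0.315  0.051]
0.8 0.0188 0.09284576503339034
```

View pics/side0.png

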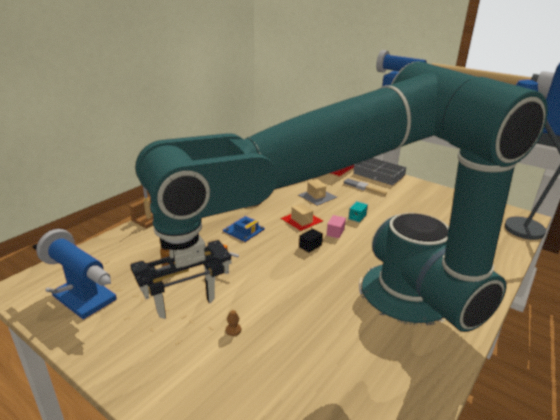

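View pics/top0.png

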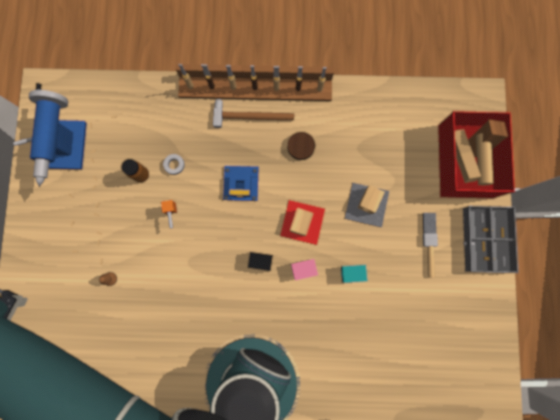

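The top view shows the gauge at about (168,208) with its pin pointing down the image, the stand at (241,183) with the yellow stripe on its lower side, and the red pad with its block at (303,222). Next I'll segment these for precise poses.

Run:
```python
from h import *
p=env.read_camera("top"); w=cloud(p); im=p["frame"]
np.savez("top0.npz",im=im,w=w)
a=cv2.resize(im[160:250,140:280],None,fx=5.5,fy=5.5,interpolation=cv2.INTER_CUBIC); cv2.imwrite("pics/zoomA.png",a)
a=cv2.resize(im[175:285,240:390],None,fx=5,fy=5,interpolation=cv2.INTER_CUBIC); cv2.imwrite("pics/zoomB.png",a)
s=env.read_camera("side")["frame"]
a=cv2.resize(s[170:260,200:350],None,fx=5,fy=5,interpolation=cv2.INTER_CUBIC); cv2.imwrite("pics/zoomC.png",a)
hsv=cv2.cvtColor(im,cv2.COLOR_BGR2HSV)
def rep(n,m,box):
    M=np.zeros(m.shape,bool); r0,r1,c0,c1=box; M[r0:r1,c0:c1]=m[r0:r1,c0:c1]
    P=w[M]; P=P[~np.isnan(P[:,0])]
    print(n,M.sum(),"z",np.round(np.percentile(P[:,2],[5,50,95]),3),"mean",np.round(P.mean(0),4))
    r=cv2.minAreaRect((P[:,:2]*1000).astype(np.float32)); print("   rect",np.round(r[0],1),np.round(r[1],1),round(r[2],1))
Z=w[...,2]; H,S,V=[hsv[...,i].astype(int) for i in range(3)]
rep("gauge top",(Z>.070)&(Z<.09),(195,225,155,185))
rep("gauge orange",(H<14)&(S>170)&(V>120),(195,225,155,185))
rep("pin",(Z>.055)&(Z<.073),(195,240,155,185))
rep("stand top",(Z>.034)&(Z<.05),(160,205,215,265))
rep("blue",(H>100)&(H<125)&(S>120),(160,205,215,265))
rep("yellow",(H>15)&(H<32)&(S>150)&(V>130),(180,200,225,255))
rep("red",((H<6)|(H>174))&(S>150),(195,250,275,330))
rep("block",(Z>.045)&(Z<.06),(200,245,280,325))
rep("blockB",(Z>.045)&(Z<.06),(180,225,345,392))
```

```text
gauge top 153 z [0.071 0.08  0.084] mean [0.5148 0.2634 0.0791]
   rect [499.8 260.9] [73.4 34.2] 11.9
gauge orange 139 z [0.053 0.079 0.084] mean [0.5166 0.2606 0.076 ]
   rect [516.9 263.3] [30.  32.2] 11.3
pin 79 z [0.058 0.068 0.072] mean [0.4903 0.2562 0.0667]
   rect [495.8 262.3] [30.5 80.1] 84.5
stand top 378 z [0.038 0.042 0.046] mean [0.5963 0.0555 0.0421]
   rect [595.4  55.5] [66.9 62.2] 2.3
blue 766 z [0.007 0.013 0.045] mean [0.6122 0.0522 0.0208]
   rect [606.7  54.4] [105.7  99.1] 2.2
yellow 66 z [0.038 0.042 0.046] mean [0.5701 0.0539 0.042 ]
   rect [569.9  55.9] [10.2 53.1] 0.3
red 883 z [-0.     0.004  0.009] mean [ 0.488  -0.1464  0.0043]
   rect [ 489.3 -144.1] [115.8 116.7] 78.3
block 385 z [0.05  0.054 0.058] mean [ 0.4862 -0.137   0.0542]
   rect [ 486.5 -136.9] [49.7 70.6] 73.8
blockB 390 z [0.049 0.054 0.058] mean [ 0.5615 -0.3491  0.0541]
   rect [ 562.1 -349.7] [50.5 70.8] 65.7
```

View pics/zoomA.png

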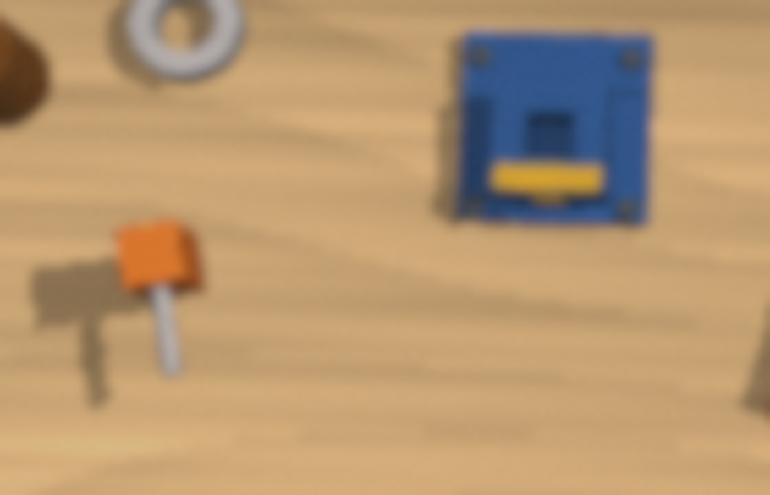

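View pics/zoomB.png

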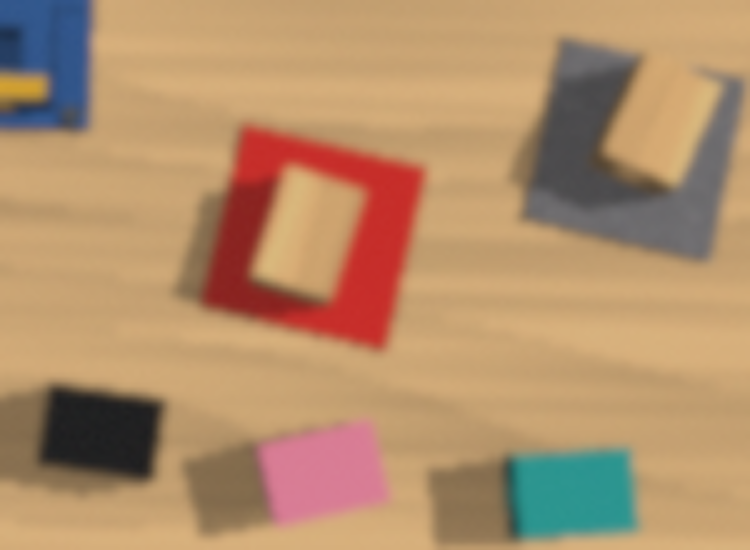

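View pics/zoomC.png

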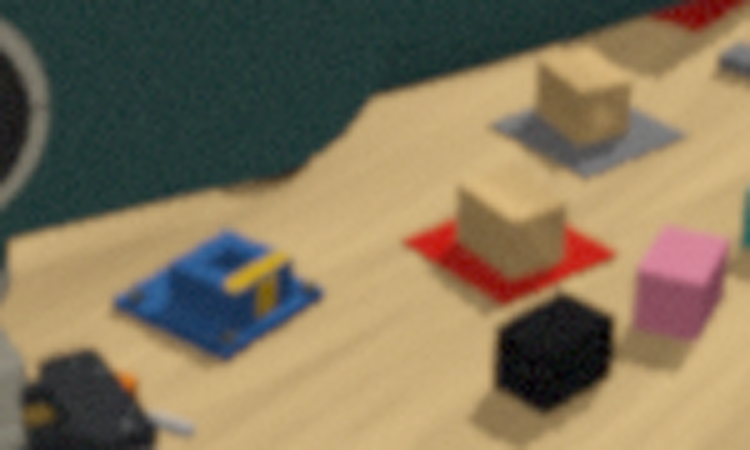

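The stand's stripe side faces the robot. The red block's near (-x) end looks plain from the side camera, so the hole is probably in the far end. I'll refine the poses with ray-plane intersections at known heights.

```bash
cat >> h.py <<'E'
def ray(p,uv,z):
    f=foc(p); uv=np.atleast_2d(uv); R=np.asarray(p["R"]); C=-R.T@np.asarray(p["t"])
    d=np.c_[(uv[:,0]-p["cx"])/f,(uv[:,1]-p["cy"])/f,np.ones(len(uv))]@R
    s=(z-C[2])/d[:,2]; return C+d*s[:,None]
def rectz(p,mask8,box,z,k=8,name=""):
    """mask on kx upsampled crop -> min area rect on plane z"""
    r0,r1,c0,c1=box
    cs,_=cv2.findContours(mask8.astype(np.uint8),cv2.RETR_EXTERNAL,cv2.CHAIN_APPROX_NONE)
    c=max(cs,key=cv2.contourArea)[:,0,:].astype(float)
    uv=(c+.5)/k-.5+[c0,r0]
    P=ray(p,uv,z)[:,:2]*1000
    r=cv2.minAreaRect(P.astype(np.float32)); print(name,np.round(r[0],1),np.round(r[1],1),round(r[2],1)); return r
def crop(p,box,k=8):
    r0,r1,c0,c1=box; im=p["frame"][r0:r1,c0:c1]
    return cv2.cvtColor(cv2.resize(im,None,fx=k,fy=k,interpolation=cv2.INTER_CUBIC),cv2.COLOR_BGR2HSV).astype(int)
E
python3 - <<'E'
from h import *
p=env.read_camera("top")
b=(160,210,215,265); h=crop(p,b); H,S,V=h[...,0],h[...,1],h[...,2]
m=((H>95)&(H<130)&(S>110)); m|=(S>165)&(H>15)&(H<32)&(np.abs(np.mgrid[0:m.shape[0],0:m.shape[1]][0]-240)<90)&False
rectz(p,m,b,.010,name="flange")
rectz(p,(H>17)&(H<32)&(S>150)&(V>150),b,.042,name="stripe")
d=(H>95)&(H<130)&(V<90); 
d[:, :130]=0; rectz(p,d,b,.042,name="socket dark")
b=(195,225,155,185); h=crop(p,b); H,S,V=h[...,0],h[...,1],h[...,2]
o=(H<16)&(S>170); print(np.percentile(V[o],[5,25,50,75,95]))
rectz(p,o&(V>185),b,.080,name="gauge top"); rectz(p,o&(V>165),b,.080,name="gauge top")
b=(205,235,155,185); h=crop(p,b); H,S,V=h[...,0],h[...,1],h[...,2]
rectz(p,(S<70)&(V>110),b,.064,name="pin")
# side zoom
s=env.read_camera("side"); a=cv2.resize(s["frame"][195:235,280:340],None,fx=12,fy=12,interpolation=cv2.INTER_CUBIC); cv2.imwrite("pics/zoomD.png",a)
E
```

```text
flange [606.8  54.6] [104.8 102.7] 0.8
stripe [570.4  54.7] [13.3 55.5] 1.5
socket dark [603.6  54.3] [ 7.5 20.5] 1.5
[152. 186. 213. 216. 216.]
gauge top [517.7 263.3] [30.9 33.7] 8.3
gauge top [517.1 261.6] [31.9 37.6] 11.2
pin [476.9 256.9] [49.3 13.3] 10.6
```

View pics/zoomD.png

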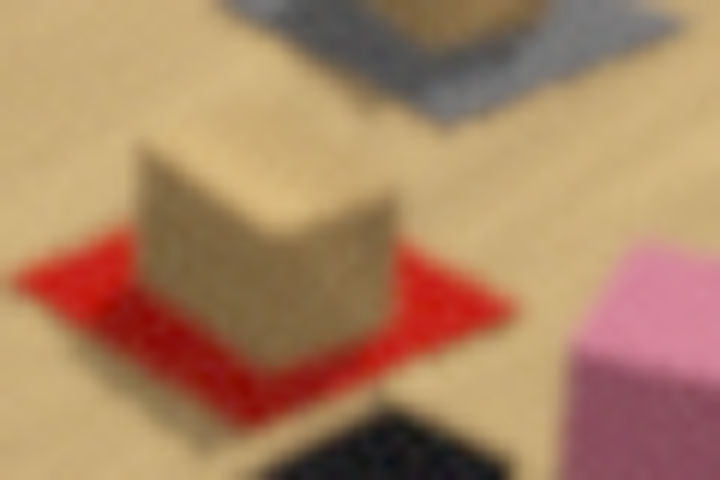

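The red block's visible near end is plain, so the hole should be in its far end. Stand ≈ (0.595, 0.0545) at about 1.3°, gauge ≈ (0.5175, 0.263) at about 9.5°, and the sizes agree with those given. Next I'll grasp the gauge.

```bash
cat >> h.py <<'E'
def down(yaw):
    c,s=np.cos(np.radians(yaw)),np.sin(np.radians(yaw))
    return np.array([[c,s,0],[s,-c,0],[0,0,-1.]])
def st(tag=""):
    s=env.state(); print(tag,"t",round(s["time_s"],2),"tcp",np.round(s["tcp_pos"],4),"F",np.round(s["wrist_force"],1),"M",np.round(s["torque"],2),"w",round(s["width"]*1000,1)); return s
E
python3 - <<'E'
from h import *
print(np.round(env.state()["orientation"],2).tolist())
for y in (9.5,189.5): 
    q=env.ik([.5175,.263,.15],down(y)); print(y,q)
y=9.5
env.move_ptp([.5175,.263,.15],down(y)); st()
env.move_linear([.5175,.263,.040],0.12); st("at")
env.close(); st("closed")
env.move_linear([.5175,.263,.060],0.1); st("lift")
p=env.read_camera("side"); cv2.imwrite("pics/g1.png",cv2.resize(p["frame"][200:330,160:330],None,fx=4,fy=4))
E
```

```text
[[-0.92, 0.39, 0.0], [0.39, 0.92, 0.0], [0.0, 0.0, -1.0]]
9.5 [ 2.44225516e+01 -4.30920086e+00  9.76624823e+01 -2.54444375e-14
  8.66467186e+01  1.04922552e+02]
189.5 [ 2.44225516e+01 -4.30920086e+00  9.76624823e+01 -2.54444375e-14
  8.66467186e+01 -7.50774484e+01]
 t 2.63 tcp [0.5174 0.2635 0.1501] F [-0.4  0.8 -0.3] M [0.02 0.17 0.02] w 92.8
at t 3.7 tcp [0.5179 0.2632 0.0409] F [-0.3  0.   0.4] M [-0.03  0.17 -0.03] w 92.3
closed t 4.66 tcp [0.5175 0.263  0.04  ] F [-0.5 -0.5 -0.3] M [ 0.01  0.15 -0.02] w 33.5
lift t 5.01 tcp [0.5179 0.2632 0.0607] F [ 0.4 -0.  -1.4] M [-0.04  0.14 -0.05] w 33.7
```

View pics/g1.png

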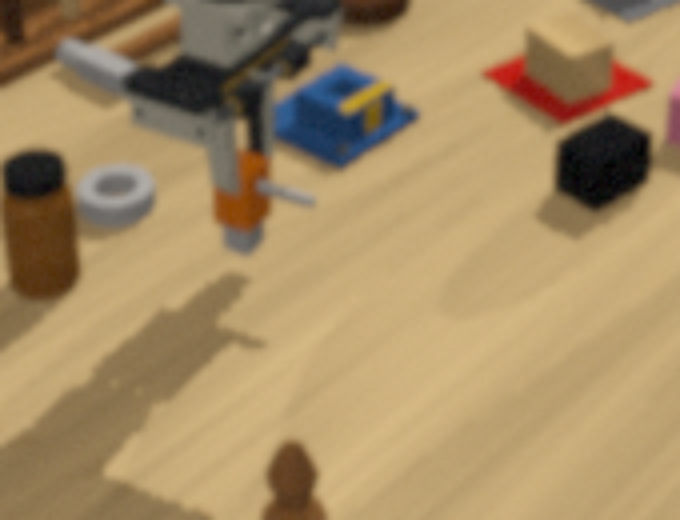

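The gauge is held upright (width 33.5 mm ≈ 34), with its pin pointing towards the robot. Next I'll carry it over the stand and feel it down.

Run:
```python
from h import *
x,y=.5175,.263
env.move_linear([x,y,.125],0.15)
env.move_ptp([.595,.0545,.125],down(1.3)); st("above")
env.move_linear([.595,.0545,.088],0.08); st()
p=env.read_camera("side"); cv2.imwrite("pics/g2.png",cv2.resize(p["frame"][170:270,180:310],None,fx=5,fy=5,interpolation=cv2.INTER_CUBIC))
for z in (.082,.078,.074,.070):
    env.move_linear([.595,.0545,z],0.03); s=st()
    if s["wrist_force"][2]>12: break
```

```text
above t 6.53 tcp [0.5946 0.0554 0.1245] F [-0.  -0.  -1.4] M [ 0.03  0.17 -0.  ] w 33.3
 t 7.15 tcp [0.595  0.0546 0.0879] F [-0.5  0.7 -0.7] M [-0.01  0.18  0.04] w 33.6
 t 7.55 tcp [0.5949 0.0545 0.0818] F [-1.   0.  -1.2] M [-0.    0.18  0.02] w 33.9
 t 7.83 tcp [0.5949 0.0545 0.0778] F [-0.2 -0.3 -2.1] M [-0.02  0.11 -0.01] w 33.8
 t 8.12 tcp [0.595  0.0542 0.0739] F [ 1.7 -2.9 -2.5] M [-0.7  -0.06  0.02] w 33.7
 t 8.4 tcp [0.5948 0.0543 0.0695] F [ 2.2 -3.8 -4. ] M [-1.03 -0.12 -0.07] w 33.4
```

View pics/g2.png

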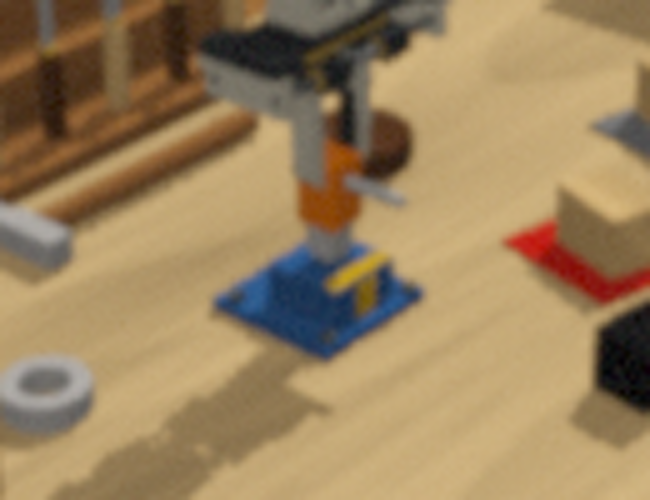

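It has entered the socket: the shank is about 12 mm in with light side force. I'll follow the force (slightly −y and +x) and go on down.

Run:
```python
from h import *
c=np.array([.595,.0545]); 
c+= [.0005,-.001]
for z in (.066,.062,.058,.055,.0535,.052,.051):
    env.move_linear([*c,z],0.03); s=st()
    F=s["wrist_force"]
    c+=np.clip(F[:2]*.00015,-.0007,.0007)
    if F[2]>12: break
```

```text
t 8.69 tcp [0.5953 0.0538 0.0656] F [ 0.4  0.3 -1.4] M [ 0.02  0.13 -0.  ] w 33.7
 t 8.97 tcp [0.5954 0.0537 0.0617] F [-1.6  0.1 -1.6] M [ 0.03  0.16 -0.01] w 33.7
 t 9.26 tcp [0.5952 0.0536 0.0577] F [-0.3 -0.9 -0.9] M [ 0.03  0.19 -0.02] w 33.6
 t 9.51 tcp [0.5952 0.0534 0.0548] F [ 0.1  0.2 -1.4] M [ 0.01  0.15 -0.04] w 33.4
 t 9.76 tcp [0.5956 0.0536 0.054 ] F [-0.8  1.2  3.5] M [0.17 0.25 0.  ] w 33.9
 t 10.01 tcp [0.5961 0.0539 0.0537] F [-1.5  2.7 12.9] M [0.29 0.59 0.02] w 33.5
```

It bottomed out at the expected height (TCP z 0.054). I'll release, retreat and check.

Run:
```python
from h import *
env.move_linear([.5955,.0537,.0540],0.03)
env.open_gripper(); st("open")
env.move_linear([.5955,.0537,.16],0.2)
env.move_ptp([.4865,-.137,.17],down(-16.2)); st("over block")
p=env.read_camera("side"); cv2.imwrite("pics/g3.png",cv2.resize(p["frame"][170:270,180:310],None,fx=5,fy=5,interpolation=cv2.INTER_CUBIC))
p=env.read_camera("top"); w=cloud(p); cv2.imwrite("pics/g4.png",cv2.resize(p["frame"][150:250,200:340],None,fx=5,fy=5,interpolation=cv2.INTER_CUBIC))
b=(160,210,215,265); h=crop(p,b); H,S,V=h[...,0],h[...,1],h[...,2]
rectz(p,(H<14)&(S>170)&(V>185),b,.094,name="gauge top")
rectz(p,(S<70)&(V>130),b,.078,name="pin")
Z=w[160:200,225:260,2]; print(np.nanpercentile(Z[Z>.085],50))
```

```text
open t 11.32 tcp [0.5955 0.0537 0.054 ] F [ 0.5  0.4 -0.5] M [-0.07  0.14  0.07] w 92.8
over block t 12.88 tcp [ 0.4868 -0.1364  0.1695] F [ 0.5  0.4 -0.1] M [0.08 0.15 0.  ] w 92.6
gauge top [593.9  52.6] [29.4 31.6] 1.5
pin [589.1  47.7] [118.7 108.5] 0.1
0.09411483078543091
```

View pics/g3.png

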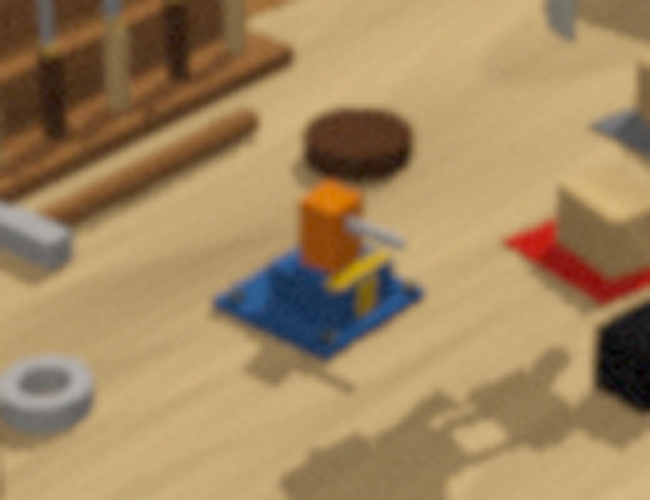

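View pics/g4.png

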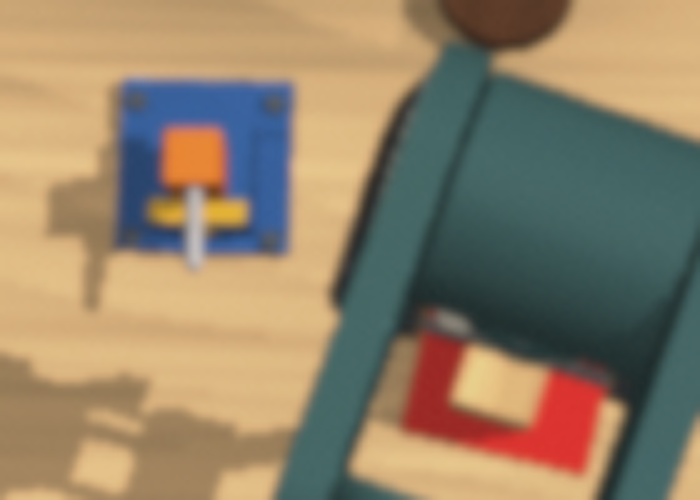

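The gauge is seated: top at 94 mm, pin over the yellow side, yaw about 1.5°. Next I'll grasp the red-pad block at its centre.

Run:
```python
from h import *
env.move_linear([.4865,-.137,.011],0.15); st("at")
env.close(); st("closed")
env.move_linear([.4865,-.137,.13],0.15); st("lift")
# pre-touch: yaw 1.3, end 35mm ahead; tip at x .528
z=.078-env.hold_point_z+.0008
env.move_ptp([.445,.05,z+.04],down(1.4)); st()
env.move_linear([.445,.0515,z],0.12); st("pre")
p=env.read_camera("side"); cv2.imwrite("pics/b1.png",cv2.resize(p["frame"][170:270,200:330],None,fx=5,fy=5,interpolation=cv2.INTER_CUBIC))
p=env.read_camera("top"); cv2.imwrite("pics/b2.png",cv2.resize(p["frame"][150:250,200:340],None,fx=5,fy=5,interpolation=cv2.INTER_CUBIC))
```

```text
at t 14.19 tcp [ 0.487  -0.1372  0.0119] F [-0.4 -0.2  0.1] M [ 0.    0.18 -0.04] w 92.9
closed t 14.94 tcp [ 0.4865 -0.137   0.011 ] F [-0.2 -0.6  0.3] M [-0.04  0.25  0.05] w 49.6
lift t 15.88 tcp [ 0.4861 -0.1368  0.1289] F [-0.2  0.3 -2. ] M [-0.05  0.19  0.05] w 49.5
 t 16.68 tcp [0.4453 0.0494 0.1   ] F [ 0.8 -0.7 -1. ] M [-0.02  0.18  0.05] w 49.7
pre t 17.17 tcp [0.4452 0.0509 0.0602] F [-0.4  0.1 -0. ] M [-0.01  0.18  0.01] w 50.1
```

View pics/b1.png

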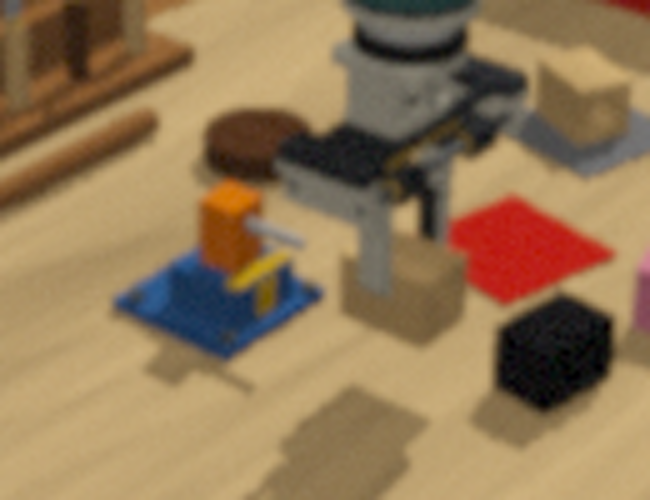

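View pics/b2.png

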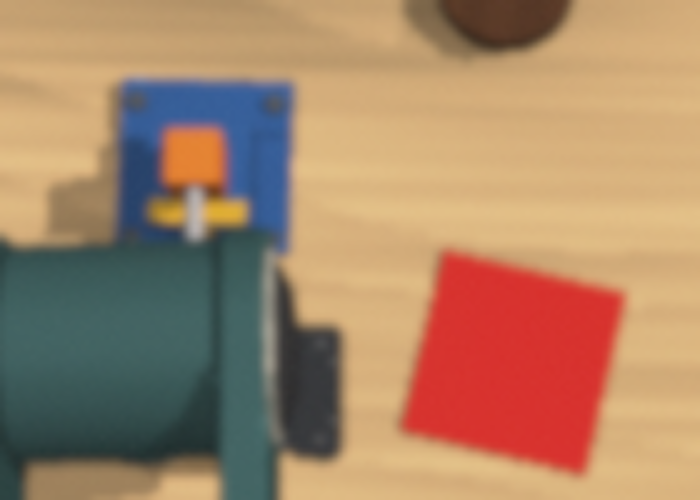

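The block is held level and its end faces the pin. If that end were plain, contact would come at TCP x ≈ 0.493. I'll advance in steps and watch the force.

Run:
```python
from h import *
z=.078-env.hold_point_z+.0008
env.move_linear([.480,.052,z],0.1)
for x in (.486,.490,.493,.496,.499,.503,.507,.511,.514):
    env.move_linear([x,.052,z],0.04); s=st()
    if abs(s["wrist_force"][0])>6 or np.abs(s["wrist_force"][1:]).max()>8: break
p=env.read_camera("side"); cv2.imwrite("pics/b3.png",cv2.resize(p["frame"][170:270,200:330],None,fx=5,fy=5,interpolation=cv2.INTER_CUBIC))
```

```text
t 18.07 tcp [0.486 0.052 0.06 ] F [-0.2 -0.2 -0.1] M [-0.01  0.16  0.03] w 50.0
 t 18.32 tcp [0.4901 0.052  0.06  ] F [ 0.3 -0.5 -0.7] M [-0.01  0.15 -0.02] w 49.6
 t 18.57 tcp [0.4931 0.052  0.06  ] F [ 0.5  0.4 -0.8] M [ 0.01  0.19 -0.05] w 50.1
 t 18.82 tcp [0.4961 0.052  0.06  ] F [ 0.7 -0.1 -1.6] M [0.05 0.16 0.01] w 49.8
 t 19.07 tcp [0.4991 0.052  0.06  ] F [ 0.6 -0.6 -0.6] M [ 0.02  0.2  -0.05] w 49.8
 t 19.32 tcp [0.5032 0.052  0.06  ] F [ 0.8  0.1 -0.8] M [-0.03  0.12  0.04] w 49.6
 t 19.57 tcp [0.5071 0.052  0.06  ] F [-0.   0.  -1.7] M [ 0.05  0.13 -0.03] w 49.7
 t 19.82 tcp [0.5112 0.052  0.06  ] F [ 0.2  0.2 -0.7] M [-0.04  0.15  0.01] w 49.6
 t 20.07 tcp [0.5141 0.052  0.06  ] F [-0.5 -0.5  0.4] M [0.04 0.18 0.03] w 49.6
```

View pics/b3.png

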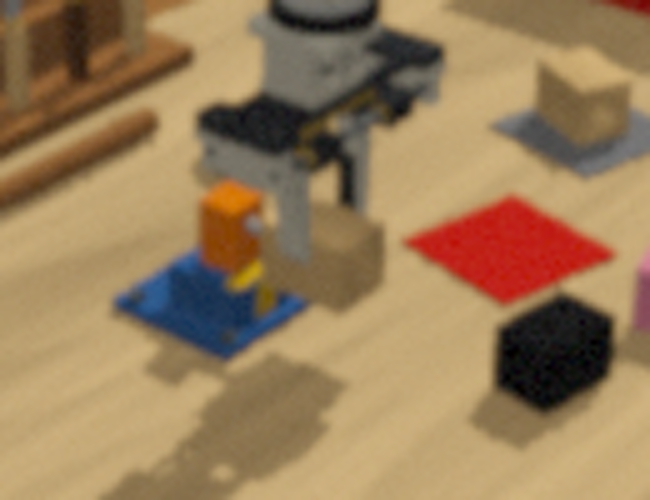

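The pin has gone about 21 mm into the end with no force, so this end has the hole. I'll touch the hole bottom lightly to make it certain (expected x ≈ 0.523), then withdraw.

Run:
```python
from h import *
z=.078-env.hold_point_z+.0008
for x in (.517,.519,.521,.523,.525,.527):
    env.move_linear([x,.052,z],0.03); s=st()
    if s["wrist_force"][0]<-3: break
env.move_linear([.45,.052,z],0.12); st("out")
env.move_linear([.42,.052,.25],0.2); st("up")
# hole up: tool z -> +x, tool x (was +x) -> +z, tool y stays -y
Rf=np.array([[0,0,1],[0,-1,0],[1,0,0.]])
for P in ([.5,0,.40],[.5,-.05,.4],[.55,0,.4],[.5,.2,.4],[.6,.0,.35]):
    q=env.ik(P,Rf); print(P,None if q is None else np.round(q,1))
print(np.round(env.state()["qpos"],1))
```

```text
t 20.37 tcp [0.5171 0.052  0.06  ] F [ 0.9  0.3 -1.2] M [-0.01  0.17  0.  ] w 49.8
 t 20.62 tcp [0.5191 0.052  0.06  ] F [-0.7  0.  -1.7] M [0.04 0.19 0.09] w 50.0
 t 20.87 tcp [0.5211 0.052  0.06  ] F [ 0.6 -0.3 -0.8] M [0.04 0.08 0.02] w 50.0
 t 21.12 tcp [0.5231 0.052  0.06  ] F [-1.   0.5 -1.3] M [-0.01  0.18  0.03] w 49.6
 t 21.37 tcp [0.5251 0.052  0.06  ] F [-0.3  0.8 -1. ] M [-0.03  0.13 -0.01] w 49.6
 t 21.62 tcp [0.5266 0.0521 0.0599] F [-4.4  0.   1.6] M [0.08 1.12 0.01] w 49.4
out t 22.41 tcp [0.4505 0.052  0.0602] F [ 0.2  0.8 -0.6] M [0.02 0.2  0.02] w 49.7
up t 23.52 tcp [0.4198 0.052  0.2487] F [ 1.1  0.1 -0.8] M [-0.    0.2   0.01] w 49.9
[0.5, 0, 0.4] None
[0.5, -0.05, 0.4] None
[0.55, 0, 0.4] None
[0.5, 0.2, 0.4] None
[0.6, 0.0, 0.35] None
[  3.6 -26.1 106.2  -0.  100.   92.2]
```

This end is drilled: it bottomed 30 mm further on, at −4.4 N. Next I'll look for a reachable hole-up pose.

Run:
```python
from h import *
Rf=np.array([[0,0,1],[0,-1,0],[1,0,0.]])
q0=np.array(env.state()["qpos"])
for yaw in (0,-30,30,60,-60):
  c,s=np.cos(np.radians(yaw)),np.sin(np.radians(yaw)); Y=np.array([[c,-s,0],[s,c,0],[0,0,1]])
  for r in (.4,.5,.6,.7,.8,.9):
    for z in (.2,.25,.3,.4,.5,.6,.7,.8):
        P=Y@[r,0,z]
        q=env.ik(P,Y@Rf)
        if q is not None and yaw in(0,30): print(yaw,r,z,np.round(q,0).astype(int))
```

```text
0 0.6 0.6 [ -5 -47 116  15  22  76]
0 0.6 0.7 [ -5 -43 104  11  29  80]
0 0.6 0.8 [ -5 -38  92   9  36  83]
0 0.7 0.2 [ -4 -16 136 172  30 -83]
0 0.7 0.25 [ -4 -22 134 170  23 -81]
0 0.7 0.3 [ -4 -26 132 166  17 -77]
0 0.7 0.4 [ -4 -32 126 138   6 -48]
0 0.7 0.5 [ -4 -34 118  35   7  55]
0 0.7 0.6 [ -4 -33 108  15  15  75]
0 0.7 0.7 [ -4 -30  98  10  23  81]
0 0.7 0.8 [ -4 -26  85   8  31  83]
0 0.8 0.2 [ -3  -2 123 174  32 -85]
0 0.8 0.25 [ -3  -6 122 173  26 -84]
0 0.8 0.3 [ -3 -10 121 171  20 -82]
0 0.8 0.4 [ -3 -16 115 161  10 -71]
0 0.8 0.5 [ -3 -19 108  74   3  16]
0 0.8 0.6 [ -3 -20  99  17  11  73]
0 0.8 0.7 [ -3 -18  89   9  19  81]
0 0.8 0.8 [ -3 -15  77   7  28  84]
0 0.9 0.2 [ -3  10 111 175  31 -86]
0 0.9 0.25 [ -3   6 110 174  26 -85]
0 0.9 0.3 [ -3   3 108 173  21 -83]
0 0.9 0.4 [ -3  -3 104 167  11 -77]
0 0.9 0.5 [ -3  -6  97 116   3 -26]
0 0.9 0.6 [-3 -7 89 18  8 72]
0 0.9 0.7 [-3 -6 79  9 17 82]
0 0.9 0.8 [-3 -3 66  6 27 85]
30 0.6 0.6 [ 25 -47 116  15  22  76]
30 0.6 0.7 [ 25 -43 104  11  29  80]
30 0.6 0.8 [ 25 -38  92   9  36  83]
30 0.7 0.2 [ 26 -16 136 172  30 -83]
30 0.7 0.25 [ 26 -22 134 170  23 -81]
30 0.7 0.3 [ 26 -26 132 166  17 -77]
30 0.7 0.4 [ 26 -32 126 138   6 -48]
30 0.7 0.5 [ 26 -34 118  35   7  55]
30 0.7 0.6 [ 26 -33 108  15  15  75]
30 0.7 0.7 [ 26 -30  98  10  23  81]
30 0.7 0.8 [ 26 -26  85   8  31  83]
30 0.8 0.2 [ 27  -2 123 174  32 -85]
30 0.8 0.25 [ 27  -6 122 173  26 -84]
30 0.8 0.3 [ 27 -10 121 171  20 -82]
30 0.8 0.4 [ 27 -16 115 161  10 -71]
30 0.8 0.5 [ 27 -19 108  74   3  16]
30 0.8 0.6 [ 27 -20  99  17  11  73]
30 0.8 0.7 [ 27 -18  89   9  19  81]
30 0.8 0.8 [ 27 -15  77   7  28  84]
30 0.9 0.2 [ 27  10 111 175  31 -86]
30 0.9 0.25 [ 27   6 110 174  26 -85]
30 0.9 0.3 [ 27   3 108 173  21 -83]
30 0.9 0.4 [ 27  -3 104 167  11 -77]
30 0.9 0.5 [ 27  -6  97 116   3 -26]
30 0.9 0.6 [27 -7 89 18  8 72]
30 0.9 0.7 [27 -6 79  9 17 82]
30 0.9 0.8 [27 -3 66  6 27 85]
```

Run:
```python
from h import *
Rf=np.array([[0,0,1],[0,-1,0],[1,0,0.]])
P=[.65,0,.62]; print(np.round(env.ik(P,Rf),1))
env.move_linear([.42,.03,.35],.25)
env.move_ptp(P,Rf); env.sleep(.5); s=st("final"); print(np.round(s["orientation"],3).tolist(),np.abs(s["joint_velocities"]).max(),np.round(s["qpos"],1))
for n in("top","side"):
    p=env.read_camera(n); cv2.imwrite(f"pics/f_{n}.png",p["frame"])
    if n=="top":
        u,v=map(int,proj(p,[.67,0,.655])); print(u,v)
        cv2.imwrite("pics/f_zoom.png",cv2.resize(p["frame"][max(v-50,0):v+50,u-65:u+65],None,fx=5,fy=5,interpolation=cv2.INTER_CUBIC))
```

```text
[ -4.5 -39.4 110.2  13.6  19.7  77.2]
final t 25.97 tcp [0.65 0.   0.62] F [-0.4 -0.7 -1.7] M [-0.04  0.83  0.01] w 49.7
[[0.0, 0.0, 1.0], [0.0, -1.0, 0.0], [1.0, 0.0, -0.0]] 0.09082197652788333 [ -4.5 -39.4 110.2  13.6  19.7  77.2]
238 65
```

View pics/f_zoom.png

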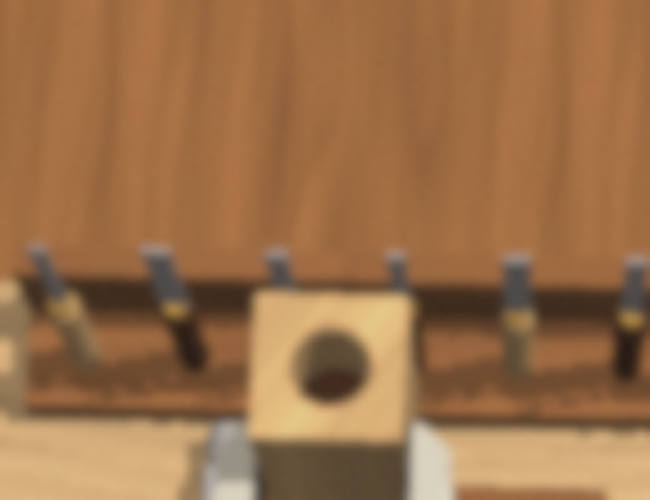

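View pics/f_side.png

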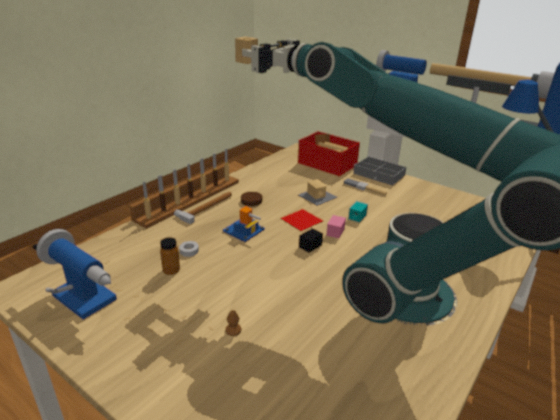

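View pics/f_top.png

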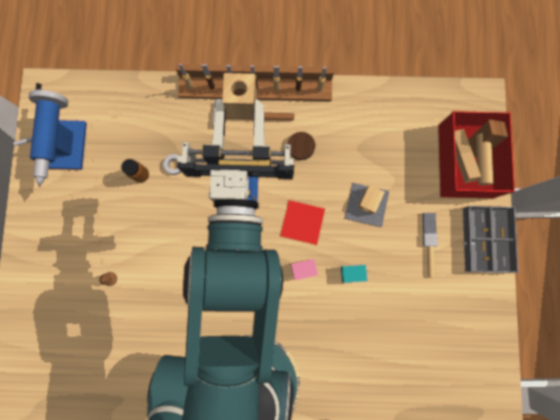

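The hole faces up: it is visible at about (239,88) in the top view. The gauge is still seated at about (246,218) in the side view. I'll do a quick tilt check on the block's top face, then hand in.

Run:
```python
from h import *
p=env.read_camera("top"); w=cloud(p)[70:105,218:262].reshape(-1,3)
w=w[(w[:,2]>.63)&(w[:,2]<.68)]; c=w.mean(0); n=np.linalg.svd(w-c)[2][2]; n*=np.sign(n[2])
print(len(w),c.round(3),n.round(3),"tilt",np.degrees(np.arccos(n[2])).round(1))
if np.degrees(np.arccos(n[2]))<4: env.sleep(.3); st(); print(env.job_done())
```

```text
922 [0.631 0.    0.653] [ 0.014 -0.01   1.   ] tilt 1.0
 t 26.42 tcp [ 0.65 -0.    0.62] F [0.1 0.1 0.2] M [-0.    0.85 -0.04] w 49.5
the job is handed in; nothing more can be done
None
```

The job is handed in at 26.4 s. The gauge is plugged into the stand, and the block from the red pad is held motionless with its hole facing up, well clear of everything.

- **Gauge:** I plugged it into the socket with its pin over the yellow side and let go. Before the block was picked up, its top measured 94 mm as it should, and its yaw was about 1.5°, in line with the stand. The last side picture still shows it seated.
- **Feeling the block:** I picked up the block and pushed the middle of its far end onto the pin. The pin went in freely and met the bottom about 30 mm deep at 4.4 N, so that end is the drilled one. This fits the camera view, where the other end looked plain.
- **Final pose:** I tipped the block so the hole faces straight up, with its top face at about 0.65 m. The top picture shows the hole, and a depth fit gave a tilt of about 1°, which is within its noise.
- **Other things:** The other block and the bystanders look untouched in the last pictures. No check failed or disagreed.

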